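# Seat the ejector disc of the vegetable machine

## Robot

A 6-joint arm with a two-finger parallel gripper is mounted at the origin on the work surface. World frame = base frame: x ahead of the robot, y to its left, z up, the work surface at z = 0. Lengths are in m, angles in degrees, forces in N, time in s.
With the tool pointing down it reaches from about 0.35 to 0.85 m from the base axis. Payload 8.1 kg.
Tool frame: the origin (TCP) lies between the finger pads; the fingertips stand r.nose_length ahead of it and the grasp point (between the pads) lies 6 mm ahead of it (r.nose_length is the distance from the TCP to the fingertips, in m); z points along the fingers, x is the direction in which the jaws open and shut, and the axes are right-handed (so a half turn about z gives the same grasp; the last joint's range is limited). The gripper opens to 85 mm and grips with 20 to 120 N. Pads are 22 mm wide; open, the fingers measure 114 mm over their backs; the gripper's body (76 mm by 85 mm) begins 54 mm behind the grasp point. The pads swing forward as they close: fully open they stand 13 mm farther back than shut.
Start: joints at [-72.216, 7.471, 85.268, -0, 87.261, -4.893], TCP at [0.231, -0.554, 0.256] pointing down, gripper open.
Joint ranges: [-169.43, 169.43], [-51.17, 129.36], [1.28, 143.12], [-76.62, 256.62], [0, 156.53], [-152.29, 152.29]. Speed limits (degrees/s): [136.94, 136.94, 159.86, 180, 180, 180].

## Interface

Orientations are given as [roll, pitch, yaw] about the fixed x, y, z axes, in that order (R = Rz(yaw) Ry(pitch) Rx(roll)).
In Python, from rig import r gives the robot as it stands.
- The arm moves only by the shell command python3 -m crank 'ROWS' [OPENING] [FORCE]. ROWS is JSON, a list of rows, each an object of numbers: "dx", "dy", "dz": the shift along the tool's x, y, z in m; "yaw": the turn about the tool's z in degrees. In form: [{"dx": .., "dy": .., "dz": .., "yaw": ..}, ...]. A call has 1 to 8 rows; each row shifts and turns the commanded pose from where the row before left it, along the tool's axes as they then stand; what a row does not reach is not made up. A row lasts 1/12 s, in which the tool goes at most 41.7 mm and 7.16 degrees, less where a joint would pass 70% of its speed; a pose out of reach is approached as far as the arm can. A call with a gripper value outside its range is refused whole. OPENING is the closure, from 0 (fully open) to 1 (shut), set as the call begins (- or left out, the last holds). The fingers move at their own pace and stop on an object; FORCE is the grip in N (left out, the last holds). Time passes only in rows, so rows that do not move let the fingers close. It gives the time, the measured TCP pose, the force and the opening at its end, in the units of the state.
- r.observe(): the state, without advancing time (a new reading comes with each control period).
- r.get_image(name): name is "scene" or "top" or "wrist"; returns a dict with "color" (420x560x3 uint8, red, green, blue), "depth" (420x560 float32, m along the optical axis (not along the pixel's ray), 0 where there is no reading), "fx", "fy", "cx", "cy" (pixels), "R" (3x3) and "t" (3): a world point X has camera coordinates R X + t; the wrist camera has in their place "T_tool_cam" (4x4, takes a point from camera to tool coordinates, whose origin is the TCP and whose axes are the tool frame's). Camera axes: x right, y down, z forward; pixel columns grow to the right and rows downward; lengths in m; the calibration is good to about 2 mm. A picture is of the moment at which its call begins: read the wrist's pose just before it.
- r.hand_in(): hands the job in, once; it reports no verdict.
Trained networks look in a picture, given as the dict that the camera call returned (one of the last four; its "shot" number tells which), for a name from the list of things; names that differ only in an ending like _2 or _b are one class to them, and where a whole thing is asked for, a point or a joint stands for the part that bears it (a point fixed in the world has none). Each returns a list of dicts, best first, with "confidence" (0 to 1); they miss things now and then, are a little off and sometimes report something else, mostly with a low value. They report only what shows in the picture. A call takes as long as a camera call. They do not tell look-alikes from the thing itself.
- r.boxes_of(name, picture): "point" ([column, row] in pixels, amid what is visible of it).
- r.silhouettes(name, picture): "region" (420x560 bool, what is visible of it) and "point" ([column, row] in pixels, amid what is visible of it).
- r.spot_point(name, picture): "point" ([column, row] in pixels: a listed point, or the origin of a listed thing).
The state is a dict: "t": time; "joint_pos": joint angles; "qvel": joint speeds; "effort": joint torques, N m; "eef_pos": TCP position; "eef_rot": TCP orientation; "contact_force": force on the tool from outside, world axes, zero at the start; "ft_torque": the same for the moment, N m; "finger_gap": opening from 0.0 (shut) to 1.0 (fully open).
Only numpy, scipy, OpenCV 4.12 (cv2) and the standard library are available. Lean on these libraries where they do the work, as an engineer would, in place of code of your own. Each camera call takes 0.05 s, during which the arm holds its last target.

## Task

The white ejector disc lies loose on its mount in the open bowl of the vegetable-preparation machine, turned wrong, so it stands proud. Push it round with a fingertip against its upright vanes until the notch in its rim is over the drive pin, then press the hub down until the disc is fully home on the pin, and take the hand away. Never lift or carry the disc, and leave the jar, cup, ring, spoon and trays where they are.

Things in the scene. Friction and masses are not known exactly. Their poses are not given: they have to be found in the camera images.
- machine: Vegetable-preparation machine without its head, fixed to the worktop: grey housing, aluminium top, 250 mm (its x, centred) by 320 mm (its y, -115 to +205 mm), 70 mm high, with a shallow aluminium bowl (radius 100 mm, rim 94 mm above the worktop). Origin on the bowl's axis at worktop height, z up. Two hinge lugs, tops 97 mm high, stand at x = 112 mm, y = -30 and +30 mm.
- pin_top (a point): Top of the machine's fixed drive pin, 66 mm from the bowl's axis along the machine's +x, 105.5 mm above the worktop. The pin is an upright dark steel block, 11 mm wide, rounded top, from 61 to 91 mm from the axis: its inner part lies under the disc's rim (1.5 mm below the disc at the start), its outer part shows beyond the rim.
- seat (a joint): Grey annular mount (45 mm radius) under the disc, in m: 0 raised as at the start, about 0.010 pushed fully down. It is stiff (takes about 10 N to push down, the weight of the disc included) and stays where it is left. It only slides, and the disc turns freely on it with plain friction.
- disc: Loose white plastic disc, 75 mm radius, plate 8 mm thick, 0.2 to 0.33 kg. Origin on its axis at the plate's underside, z up, +x towards the notch. A stub below it (24 mm diameter, 20 mm long) turns in a socket on the bowl's axis, 1 mm clearance. Underside 107 mm above the worktop at the start, 97 mm fully home. It turns either way, by 1 to 3 N on a vane, and stays where left.
- notch (a point): Middle of the notch in the disc's rim, 66 mm from its axis along its +x, at the plate's top face. The notch is open outwards, 18 mm wide (3.5 mm room each side of the pin), starts 57.5 mm from the axis, right through the plate. Pressed while the notch is not over the pin, the disc stops after about 3 mm, a little tilted, and can still be turned.
- hub_top (a point): Centre of the flat top of the disc's hub, 30 mm above the disc's underside: the place to press. The hub is a dome, 60 mm diameter at its foot, 44 mm at its flat top, 22 mm high above the plate.
- vane (a point): Middle of the vane opposite the notch, 47 mm from the disc's axis along its -x, at the vane's top edge. Three such upright radial vanes stand on the plate, at 60, 180 and 300 degrees from the notch: each 6 mm thick, from 30 mm (the hub) to 68 mm from the axis, tops 16.5 mm above the plate.
- tray_left: Loose meal tray, white with black lining, 180 by 130 mm, 48 mm high, left of the machine; origin at the centre of its underside. Bystander.
- tray_right: Another such tray, right of the machine. Bystander.
- spice_jar: Small glass jar, 42 mm diameter, 75 mm high, standing on the machine's flat top to the left of the bowl; origin at the centre of its underside. Bystander.
- portion_cup: Small steel cup, 64 mm across, 50 mm high, on the worktop just right of the machine; origin at the centre of its underside. Bystander.
- food_ring: Steel food ring, 70 mm diameter, 45 mm high, on the worktop behind the machine; origin at the centre of its underside. Bystander.
- spoon: Wooden spoon, 200 mm long, on the worktop between robot and machine; origin near its middle, underside. Bystander.
Mind the look-alikes: they are no part of the job. Leave any pink or yellow look-alike of the disc alone.

How it is judged:
By the outcome, as a careful person would: the job done as asked, in the order asked, and still so for the second after the job is handed in, with the robot touching nothing.
It also fails if it takes over 54 s, if anything falls off the work surface, if the arm or the gripper's body presses on something with over 40 N, if the wrist force passes 120 N, or if a joint passes its speed limit or range.

## Working session

There is one attempt and no reset: what is moved stays moved. The work goes in short steps, Python scripts to look and compute and a shell command to move; the robot and the scene stay as the last step left them, time stands still between calls to the robot, and variables do not carry over. Pictures are saved under pics/ and viewed, and the job is handed in when it is done.

```bash
mkdir -p pics; ls
cat > h.py <<'E'
from rig import r
import numpy as np, cv2
def save(im,n): cv2.imwrite('pics/'+n+'.png',im['color'][:,:,::-1])
def world(im,p,win=2,z=None):
    c,ro=p; 
    if z is None:
        ci,ri=int(round(c)),int(round(ro)); d=im['depth'][max(0,ri-win):ri+win+1,max(0,ci-win):ci+win+1]; d=np.median(d[d>0])
    ray=np.array([(c-im['cx'])/im['fx'],(ro-im['cy'])/im['fy'],1.])
    R=np.array(im['R']);t=np.array(im['t'])
    if z is not None:
        C=-R.T@t; v=R.T@ray; return C+v*(z-C[2])/v[2]
    return R.T@(ray*d-t)
E
python3 - <<'E'
from h import *
print(r.observe(), r.nose_length)
for n in ['top','scene']:
    im=r.get_image(n); save(im,n+'0')
    for k in ['machine','pin_top','disc','notch','hub_top','vane','spice_jar']:
        for d in r.spot_point(k,im)[:3]:
            print(n,k,np.round(d['point'],1),round(d['confidence'],2),np.round(world(im,d['point']),4))
E
```

```text
pics
{'t': 0.0, 'joint_pos': array([-7.22135955e+01,  7.51400900e+00,  8.53290732e+01, -4.60240600e-04,
        8.72615411e+01, -4.89198716e+00]), 'qvel': array([ 0.03920169,  0.12269715, -0.05075555,  0.06001214, -0.03901743,
       -0.05884724]), 'effort': array([-2.38978319e-03, -5.69384122e+01, -5.00565612e+01, -6.96910447e-04,
        1.43995770e-02, -5.93143727e-05]), 'eef_pos': array([ 0.23120994, -0.55312017,  0.25525782]), 'eef_rot': array([-1.79991536e+02,  1.04281373e-01, -6.73215783e+01]), 'contact_force': array([-0.44188195, -0.19535152,  0.31687312]), 'ft_torque': array([-0.01162151, -0.03518019,  0.03730549]), 'finger_gap': 1.002620219567509} 0.025
top machine [286.8 236.2] 0.35 [ 0.4615 -0.0385  0.0784]
top pin_top [266.1 202.3] 0.9 [0.5553 0.0191 0.115 ]
top disc [156.4 178.7] 0.96 [0.6327 0.3392 0.0489]
top disc [342.8 176.4] 0.81 [ 0.6354 -0.205   0.0502]
top disc [266.6 226.4] 0.78 [0.4875 0.0179 0.1374]
top notch [159.4 157.8] 0.69 [0.6987 0.3368 0.0247]
top notch [363.7 299.8] 0.65 [ 0.2721 -0.2673  0.0037]
top notch [231.7 167.8] 0.62 [ 0.6713  0.1242 -0.001 ]

[... 626 characters left out ...]
17.8] 0.78 [0.6396 0.3287 0.049 ]
scene disc [216.3 267.5] 0.73 [ 0.6672 -0.2001  0.0481]
scene disc [348.5 263.2] 0.71 [0.7463 0.1433 0.0492]
scene notch [401.4 240.2] 0.86 [0.6904 0.3344 0.0045]
scene notch [172.8 168.2] 0.69 [ 0.2406 -0.2641  0.0016]
scene notch [190.8 274.6] 0.68 [ 0.6439 -0.2701  0.0024]
scene hub_top [279.1 181.1] 0.96 [0.4917 0.0201 0.1359]
scene hub_top [213.4 258.6] 0.82 [ 0.6397 -0.2024  0.0505]
scene hub_top [347.4 259.7] 0.79 [0.7355 0.1442 0.0497]
scene vane [295.6 183.5] 0.82 [0.5056 0.0646 0.1281]
scene vane [233.6 254.3] 0.8 [ 0.6257 -0.1456  0.0266]
scene vane [358.9 269.7] 0.67 [0.7681 0.1658 0.0411]
scene spice_jar [333.2 181.9] 0.77 [0.5125 0.1766 0.1094]
```

Run:
```python
import cv2
a=cv2.imread('pics/top0.png')[150:300,170:370]; cv2.imwrite('pics/topc.png',cv2.resize(a,(800,600),interpolation=cv2.INTER_CUBIC))
a=cv2.imread('pics/scene0.png')[130:280,190:390]; cv2.imwrite('pics/scenec.png',cv2.resize(a,(800,600),interpolation=cv2.INTER_CUBIC))
```

```text
(no output)
```

View pics/topc.png

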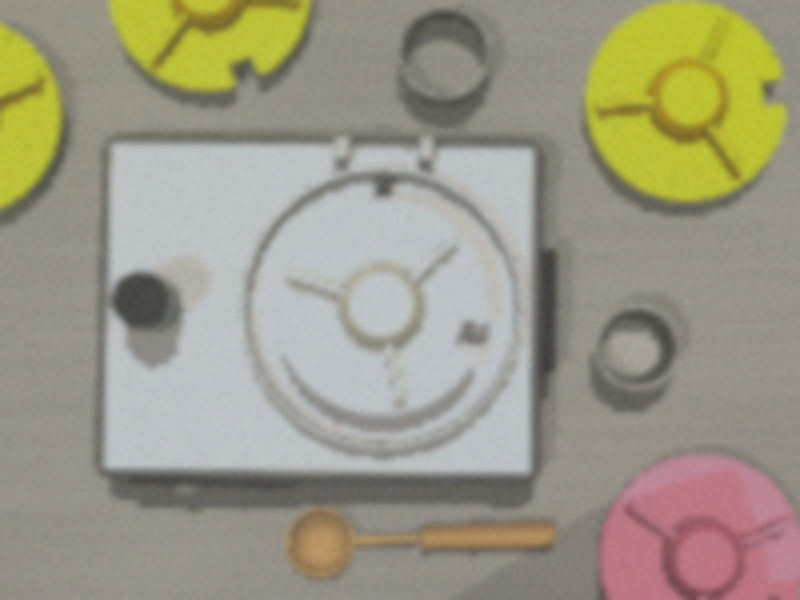

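View pics/scenec.png

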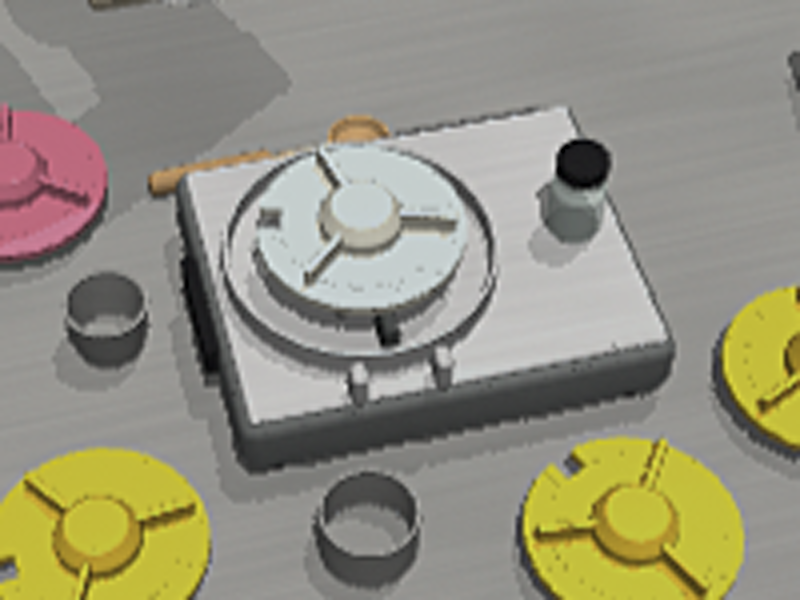

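View pics/top0.png

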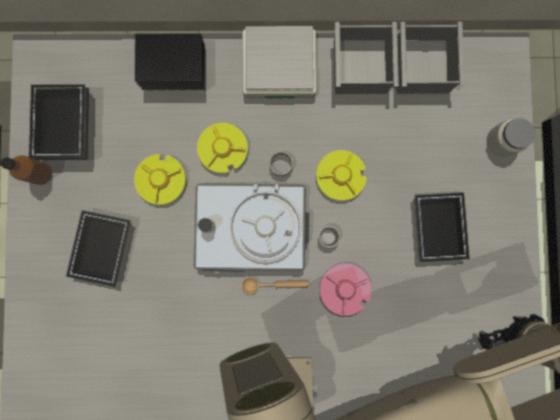

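The robot's +x points up in the top view. The notch is lower right of the hub at about -108° and the pin is straight ahead at about 0°, so the disc needs roughly +108° (CCW). Next I'll measure this properly and check the wrist camera.

```bash
cat >> h.py <<'E'
def totool(dw,yaw):
    c,s=np.cos(np.radians(yaw)),np.sin(np.radians(yaw)); return np.array([c*dw[0]+s*dw[1], s*dw[0]-c*dw[1], -dw[2]])
from scipy.spatial.transform import Rotation as Ro
def wim():
    o=r.observe(); im=r.get_image('wrist'); T=np.array(im['T_tool_cam'])
    Rt=Ro.from_euler('xyz',o['eef_rot'],degrees=True).as_matrix()
    Rc=Rt@T[:3,:3]; tc=Rt@T[:3,3]+o['eef_pos']
    im['R']=Rc.T; im['t']=-Rc.T@tc
    return im
E
python3 - <<'E'
from h import *
im=wim(); save(im,'w0'); print(im['T_tool_cam'])
print(totool([0.44-0.231,-0.06+0.553,0.02],-67.32))
t=r.get_image('top')
# lugs & bowl rim / disc points in top: cloud of disc plate
H,W=t['depth'].shape; v,u=np.mgrid[:H,:W]; d=t['depth']
P=np.stack([(u-t['cx'])/t['fx']*d,(v-t['cy'])/t['fy']*d,d],-1)
Wd=(P-np.array(t['t']))@np.array(t['R'])
def sel(lo,hi,x0,x1,y0,y1): 
    m=(Wd[...,2]>lo)&(Wd[...,2]<hi)&(Wd[...,0]>x0)&(Wd[...,0]<x1)&(Wd[...,1]>y0)&(Wd[...,1]<y1)&(d>0); return Wd[m]
h=sel(.132,.145,.4,.58,-.07,.11); print('hub',len(h),h.mean(0),h.min(0),h.max(0))
p=sel(.110,.125,.38,.6,-.09,.12); print('plate',len(p),p[:,2].mean(),cv2.minEnclosingCircle(p[:,:2].astype(np.float32)))
m=sel(.06,.085,.3,.65,-.2,.3); print('mach',len(m),cv2.minAreaRect(m[:,:2].astype(np.float32)))
E
```

```text
[[ 9.99999795e-01  6.64240692e-05  6.36387448e-04  9.77662304e-04]
 [-2.69329594e-04  9.45889998e-01  3.24487350e-01 -8.42591251e-02]
 [-5.80398751e-04 -3.24487455e-01  9.45889822e-01 -1.17272606e-01]
 [ 0.00000000e+00  0.00000000e+00  0.00000000e+00  1.00000000e+00]]
[-0.37429061 -0.38293151 -0.02      ]
hub 284 [0.48915613 0.02371787 0.13587555] [ 0.42616486 -0.02722809  0.13202445] [0.53218771 0.08485471 0.14329617]
plate 1744 0.11488401471918872 ((0.49010705947875977, 0.023970171809196472), 0.07545871287584305)
mach 6455 ((0.4885166883468628, 0.06427949666976929), (0.32954466342926025, 0.25026682019233704), 89.5221176147461)
```

View pics/w0.png

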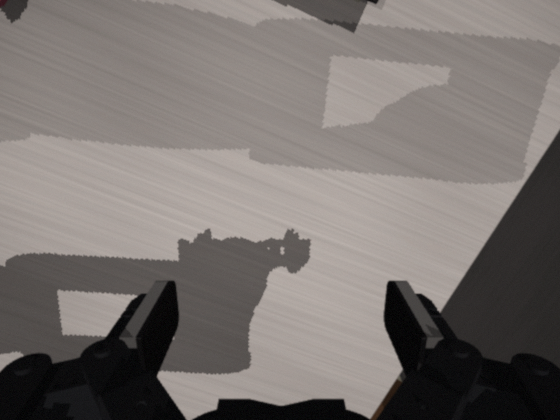

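```bash
python3 -m crank '[{"dx":-0.01,"dy":-0.01,"dz":-0.002},{"dx":-0.018,"dy":-0.017,"dz":-0.003},{"dx":-0.018,"dy":-0.017,"dz":-0.003},{"dx":-0.018,"dy":-0.017,"dz":-0.003},{"dx":-0.018,"dy":-0.017,"dz":-0.003},{"dx":-0.018,"dy":-0.017,"dz":-0.003},{"dx":-0.018,"dy":-0.017,"dz":-0.003},{"dx":-0.018,"dy":-0.017}]' 1 30
python3 -m crank '[{"dx":-0.018,"dy":-0.017},{"dx":-0.018,"dy":-0.017},{"dx":-0.018,"dy":-0.017},{"dx":-0.018,"dy":-0.017},{"dx":-0.018,"dy":-0.017},{"dx":-0.018,"dy":-0.017},{"dx":-0.018,"dy":-0.017},{"dx":-0.018,"dy":-0.017}]'
python3 -m crank '[{"dx":-0.018,"dy":-0.017},{"dx":-0.018,"dy":-0.017},{"dx":-0.018,"dy":-0.017},{"dx":-0.018,"dy":-0.017},{"dx":-0.018,"dy":-0.017},{"dx":-0.018,"dy":-0.017},{"dx":-0.018,"dy":-0.017},{"dx":-0.009,"dy":-0.009}]'
python3 -m crank '[{"dx":0},{"dx":0}]'
python3 - <<'E'
from h import *
print(r.nose_length)
im=wim(); save(im,'w1'); np.save('w1d.npy',im['depth']); 
for k in ['pin_top','notch','hub_top','vane']:
    for d in r.spot_point(k,im)[:3]:
        print(k,np.round(d['point'],1),round(d['confidence'],2),np.round(world(im,d['point']),4))
E
```

```text
0.025invalid input
invalid input
invalid input
invalid input
```

View pics/w1.png

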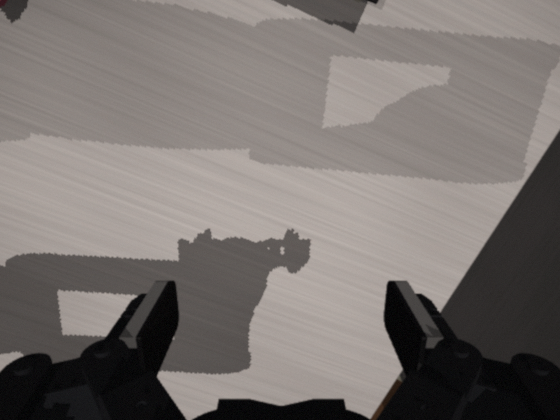

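The rows were refused and nothing moved. They probably need all four keys, so I'll test one.

```bash
python3 -m crank '[{"dx":-0.01,"dy":-0.01,"dz":-0.002,"yaw":0},{"dx":-0.018,"dy":-0.017,"dz":-0.003,"yaw":0},{"dx":-0.018,"dy":-0.017,"dz":-0.003,"yaw":0},{"dx":-0.018,"dy":-0.017,"dz":-0.003,"yaw":0},{"dx":-0.018,"dy":-0.017,"dz":-0.003,"yaw":0},{"dx":-0.018,"dy":-0.017,"dz":-0.003,"yaw":0},{"dx":-0.018,"dy":-0.017,"dz":-0.003,"yaw":0},{"dx":-0.018,"dy":-0.017,"dz":0,"yaw":0}]' 1 30
```

```text
t: 1.82
eef_pos: [0.2984, -0.3775, 0.2771]
eef_rot: [-180.0, -0.1, -67.3]
contact_force: [0.5, -0.7, 0.2]
finger_gap: -0.001
```

```bash
python3 -m crank '[{"dx":-0.018,"dy":-0.017,"dz":0,"yaw":0},{"dx":-0.018,"dy":-0.017,"dz":0,"yaw":0},{"dx":-0.018,"dy":-0.017,"dz":0,"yaw":0},{"dx":-0.018,"dy":-0.017,"dz":0,"yaw":0},{"dx":-0.018,"dy":-0.017,"dz":0,"yaw":0},{"dx":-0.018,"dy":-0.017,"dz":0,"yaw":0},{"dx":-0.018,"dy":-0.017,"dz":0,"yaw":0},{"dx":-0.018,"dy":-0.017,"dz":0,"yaw":0}]'
python3 -m crank '[{"dx":-0.018,"dy":-0.017,"dz":0,"yaw":0},{"dx":-0.018,"dy":-0.017,"dz":0,"yaw":0},{"dx":-0.018,"dy":-0.017,"dz":0,"yaw":0},{"dx":-0.018,"dy":-0.017,"dz":0,"yaw":0},{"dx":-0.018,"dy":-0.017,"dz":0,"yaw":0},{"dx":-0.018,"dy":-0.017,"dz":0,"yaw":0},{"dx":-0.018,"dy":-0.017,"dz":0,"yaw":0},{"dx":-0.014,"dy":-0.014,"dz":0,"yaw":0}]'
python3 -m crank '[{"dx":0,"dy":0,"dz":0,"yaw":0},{"dx":0,"dy":0,"dz":0,"yaw":0}]'
python3 - <<'E'
from h import *
print(r.nose_length)
im=wim(); save(im,'w2')
for k in ['pin_top','notch','hub_top','vane']:
    for d in r.spot_point(k,im)[:3]:
        print(k,np.round(d['point'],1),round(d['confidence'],2),np.round(world(im,d['point']),4))
print(r.observe()['t'])
E
```

```text
t: 2.48
eef_pos: [0.3682, -0.192, 0.2765]
eef_rot: [-180.0, -0.0, -67.3]
contact_force: [-0.1, -0.9, -0.4]
finger_gap: -0.002
t: 3.15
eef_pos: [0.437, -0.0109, 0.2765]
eef_rot: [-180.0, -0.0, -67.3]
contact_force: [0.7, -0.0, 1.3]
finger_gap: -0.001
t: 3.32
eef_pos: [0.4367, -0.012, 0.2763]
eef_rot: [180.0, -0.0, -67.2]
contact_force: [-0.5, -0.1, -0.4]
finger_gap: -0.003
0.025
notch [326.2 172.1] 0.65 [ 0.4619 -0.0467  0.0749]
hub_top [262.  110.8] 0.92 [0.4939 0.0249 0.1367]
hub_top [394.7 339.4] 0.74 [ 0.4617 -0.0393  0.3038]
vane [210.5  65.9] 0.87 [0.5071 0.0678 0.131 ]
vane [527.3  25.5] 0.69 [ 0.6419 -0.1584  0.0443]
vane [375.6 311.2] 0.63 [ 0.3338 -0.172   0.0445]
3.5667
```

View pics/w2.png

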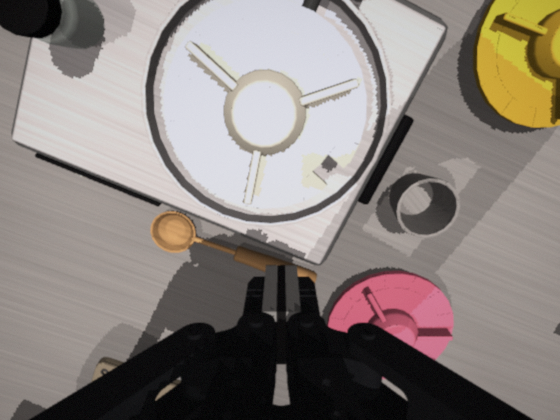

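The wrist view shows the hub at (262,111), the notch at (327,167), the pin at (312,2), and vane ends at (357,84), (188,44) and (249,203). The shut fingertips are at (281,270). Now I'll compute the geometry.

Run:
```python
from h import *
im=wim()
C=world(im,(264,111),z=.137); print('hub',C, world(im,(264,111)))
for n,p,z in [('v1',(357,84),.1315),('v2',(188,44),.1315),('v3',(249,203),.1315),('notch',(327,167),.115),('pin',(312,3),.1055)]:
    q=world(im,p,z=z)-C; print(n,world(im,p,z=z)[:2],np.hypot(q[0],q[1]),np.degrees(np.arctan2(q[1],q[0])), world(im,p)[2])
# finger tips
o=r.observe();d=im['depth'];H,W=d.shape;v,u=np.mgrid[:H,:W]
P=np.stack([(u-im['cx'])/im['fx']*d,(v-im['cy'])/im['fy']*d,d],-1)
Q=P@np.array(im['T_tool_cam'])[:3,:3].T+np.array(im['T_tool_cam'])[:3,3]
for row in range(262,300,6):
    m=(v==row)&(Q[...,2]<0.05)&(Q[...,2]>-.05)&(d>0)&(abs(Q[...,0])<.03)
    if m.any(): print(row,Q[m].min(0),Q[m].max(0))
```

```text
hub [0.49431679 0.02183763 0.137     ] [0.49429657 0.02184141 0.13674457]
v1 [ 0.53479705 -0.02999051] 0.06576326291674447 -52.00846236137313 0.11435406475152866
v2 [0.51431707 0.08399773] 0.06529846652203973 72.16420453500481 0.13127165626641651
v3 [0.42687022 0.00740951] 0.06897253810131146 -167.92532039582335 0.11466275411575891
notch [ 0.47223134 -0.03878562] 0.06452089525948838 -110.01702228568199 0.07474907453860297
pin [0.57284009 0.01840081] 0.07859846552252346 -2.5061270806494753 0.10393995887911824
268 [-0.00558675 -0.01196951  0.0178625 ] [ 0.00742508 -0.01076942  0.02010556]
274 [-0.00537667 -0.01196957  0.01280531] [ 0.00720563 -0.01069958  0.01509041]
280 [-0.01171522 -0.01217153  0.00770833] [ 0.0135275  -0.00674114  0.01712482]
286 [-0.0125803  -0.01230173  0.00303973] [ 0.01446602 -0.00683797  0.01217387]
292 [-0.01257703 -0.01194354 -0.00056918] [ 0.01443818 -0.00692866  0.00752174]
298 [-0.01252131 -0.01237866 -0.00521914] [ 0.01439356 -0.00655345  0.00385935]
```

```bash
python3 -m crank '[{"dx":0.0112,"dy":-0.0144,"dz":0,"yaw":0},{"dx":0.0112,"dy":-0.0144,"dz":0,"yaw":0},{"dx":0.0112,"dy":-0.0144,"dz":0,"yaw":0},{"dx":0.0112,"dy":-0.0144,"dz":0,"yaw":0},{"dx":0,"dy":0,"dz":0.02,"yaw":-4.5},{"dx":0,"dy":0,"dz":0.025,"yaw":-4.5},{"dx":0,"dy":0,"dz":0.025,"yaw":-4.5},{"dx":0,"dy":0,"dz":0.02,"yaw":-4.5}]'
python3 -m crank '[{"dx":0,"dy":0,"dz":0,"yaw":0},{"dx":0,"dy":0,"dz":0,"yaw":0}]'
python3 - <<'E'
from h import *
im=wim(); save(im,'w3'); o=r.observe(); print(o['eef_pos'],o['eef_rot'],o['contact_force'])
for k in ['hub_top','vane','notch','pin_top']:
    for d in r.spot_point(k,im)[:3]:
        print(k,np.round(d['point'],1),round(d['confidence'],2),np.round(world(im,d['point']),4))
E
```

```text
t: 4.28
eef_pos: [0.5065, -0.0324, 0.1844]
eef_rot: [180.0, 0.1, -49.2]
contact_force: [0.1, -0.2, -0.7]
finger_gap: -0.0
t: 4.45
eef_pos: [0.5061, -0.0321, 0.1855]
eef_rot: [179.9, 0.1, -49.5]
contact_force: [0.3, -0.5, 0.4]
finger_gap: -0.0
[ 0.50719053 -0.03221428  0.1870998 ] [-1.79994858e+02 -1.03102736e-02 -4.95222549e+01] [ 0.35911297 -0.47177705  1.06678652]
hub_top [172.2 213.1] 0.66 [0.4914 0.0231 0.1365]
vane [531.3 173.5] 0.82 [ 0.6418 -0.1568  0.044 ]
vane [118. 125.] 0.78 [0.508  0.0671 0.131 ]
notch [244.5 293.1] 0.68 [ 0.4454 -0.0509  0.0751]
```

View pics/w3.png

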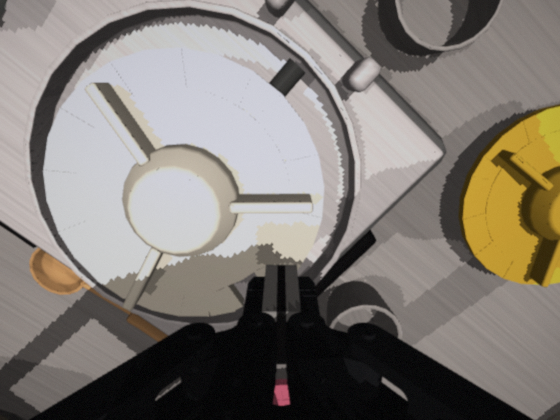

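The fingers sit beside the vane on its clockwise side and parallel to it. The vane runs from (232,208) to (312,203) and the fingertip is at (281,270). Descending now.

```bash
python3 -m crank '[{"dx":0,"dy":0,"dz":0.015,"yaw":0},{"dx":0,"dy":0,"dz":0.015,"yaw":0},{"dx":0,"dy":0,"dz":0.009,"yaw":0},{"dx":0,"dy":0,"dz":0,"yaw":0},{"dx":0,"dy":0,"dz":0,"yaw":0}]'
python3 - <<'E'
from h import *
im=wim(); save(im,'w4'); s=r.get_image('scene'); save(s,'s4')
a=cv2.imread('pics/s4.png')[130:280,190:390]; cv2.imwrite('pics/s4c.png',cv2.resize(a,(800,600)))
E
```

```text
t: 5.12
eef_pos: [0.507, -0.0317, 0.1475]
eef_rot: [180.0, 0.0, -49.3]
contact_force: [0.9, -0.2, 0.2]
finger_gap: -0.001
```

View pics/w4.png

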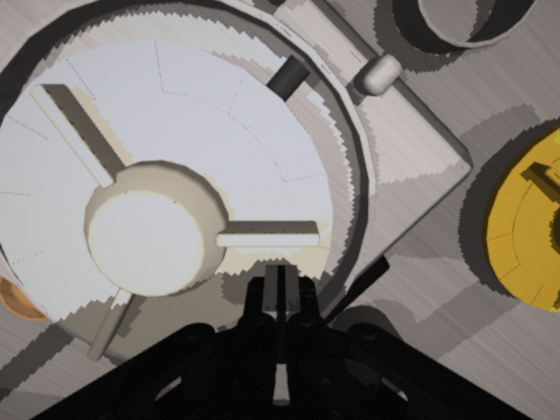

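View pics/s4c.png

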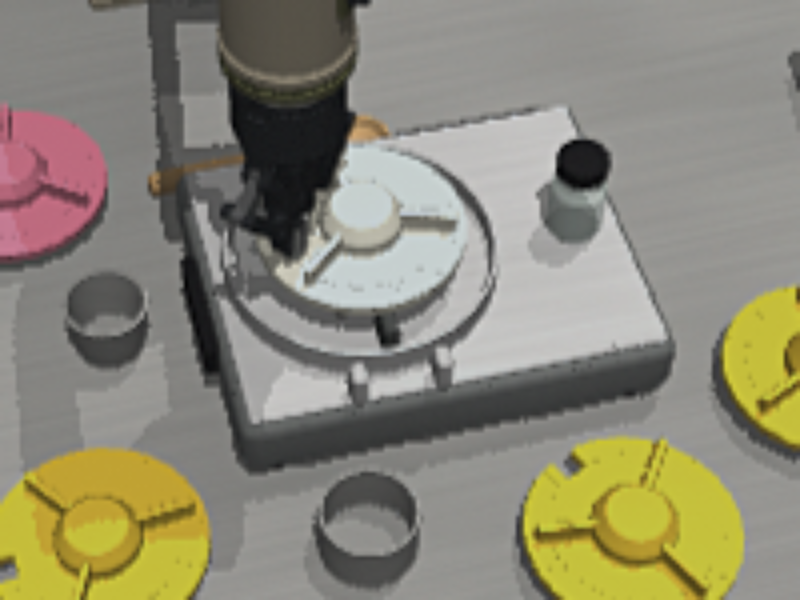

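```bash
python3 -m crank '[{"dx":0,"dy":-0.003,"dz":0.002,"yaw":0},{"dx":0,"dy":-0.003,"dz":0,"yaw":0},{"dx":0,"dy":-0.002,"dz":0,"yaw":0},{"dx":0,"dy":0,"dz":0,"yaw":0}]'
python3 -m crank '[{"dx":0.0005,"dy":-0.0018,"dz":0,"yaw":-2},{"dx":0.0007,"dy":-0.0027,"dz":0,"yaw":-3},{"dx":0.001,"dy":-0.0036,"dz":0,"yaw":-4},{"dx":0.0012,"dy":-0.0045,"dz":0,"yaw":-5},{"dx":0.0012,"dy":-0.0045,"dz":0,"yaw":-5},{"dx":0.0012,"dy":-0.0045,"dz":0,"yaw":-5},{"dx":0.0012,"dy":-0.0045,"dz":0,"yaw":-5},{"dx":0.0012,"dy":-0.0045,"dz":0,"yaw":-5}]'
python3 - <<'E'
from h import *
im=wim(); save(im,'w5'); o=r.observe(); print(o['eef_pos'],o['eef_rot'],o['contact_force'])
p=o['eef_pos']-np.array([.492,.0225,0]); print(totool(p,o['eef_rot'][2]))
E
```

```text
t: 5.55
eef_pos: [0.5137, -0.0262, 0.1456]
eef_rot: [-180.0, -0.0, -49.3]
contact_force: [-0.7, -0.3, -0.4]
finger_gap: -0.0
t: 6.22
eef_pos: [0.5372, -0.0063, 0.1454]
eef_rot: [180.0, -0.0, -15.1]
contact_force: [0.6, -0.1, -0.0]
finger_gap: 0.001
[ 0.53751948 -0.00563422  0.14545378] [-1.79982401e+02 -2.22062268e-02 -1.47007621e+01] [-0.51667969  0.13601182  0.06406125]
[ 0.05116901  0.01566171 -0.14545378]
```

View pics/w5.png

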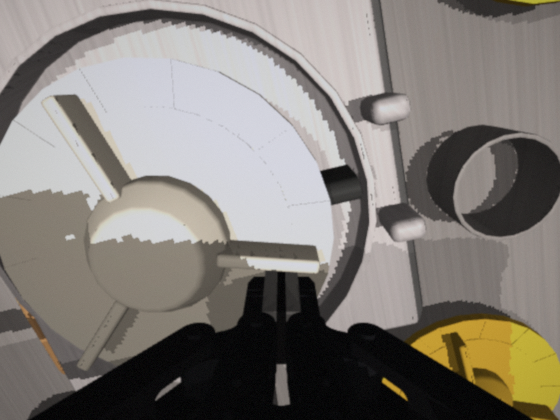

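The disc turns with the finger: the vane now runs from (218,260) to (318,267) and the pin is at (342,184). Continuing.

```bash
python3 -m crank '[{"dx":0.0012,"dy":-0.0045,"dz":0,"yaw":-5},{"dx":0.0012,"dy":-0.0045,"dz":0,"yaw":-5},{"dx":0.0012,"dy":-0.0045,"dz":0,"yaw":-5},{"dx":0.0012,"dy":-0.0045,"dz":0,"yaw":-5},{"dx":0.0012,"dy":-0.0045,"dz":0,"yaw":-5},{"dx":0.0012,"dy":-0.0045,"dz":0,"yaw":-5},{"dx":0.0012,"dy":-0.0045,"dz":0,"yaw":-5},{"dx":0.0012,"dy":-0.0045,"dz":0,"yaw":-5}]'
python3 -m crank '[{"dx":0.0012,"dy":-0.0045,"dz":0,"yaw":-5},{"dx":0.0012,"dy":-0.0045,"dz":0,"yaw":-5},{"dx":0.001,"dy":-0.0036,"dz":0,"yaw":-4},{"dx":0.0007,"dy":-0.0027,"dz":0,"yaw":-3},{"dx":0,"dy":0,"dz":0,"yaw":0},{"dx":0,"dy":0,"dz":0,"yaw":0}]'
python3 - <<'E'
from h import *
im=wim(); save(im,'w6'); o=r.observe(); print(o['eef_pos'],o['eef_rot'],o['contact_force'])
p=o['eef_pos']-np.array([.492,.0225,0]); print(totool(p,o['eef_rot'][2]))
for n in ('top','scene'):
    im=r.get_image(n);save(im,n+'6')
a=cv2.imread('pics/scene6.png')[130:280,190:390]; cv2.imwrite('pics/s6c.png',cv2.resize(a,(800,600)))
E
```

```text
t: 6.93
eef_pos: [0.5452, 0.0294, 0.1455]
eef_rot: [180.0, -0.0, 24.8]
contact_force: [0.6, -1.3, -0.5]
finger_gap: -0.002
t: 7.43
eef_pos: [0.5406, 0.0445, 0.1453]
eef_rot: [180.0, 0.0, 41.5]
contact_force: [-0.5, -0.1, -0.3]
finger_gap: -0.001
[0.54062636 0.04437939 0.14531372] [-1.79999918e+02  7.01201579e-03  4.15115366e+01] [-0.02727895 -0.19672616  0.11474287]
[ 0.05091352  0.01584436 -0.14531372]
```

View pics/w6.png

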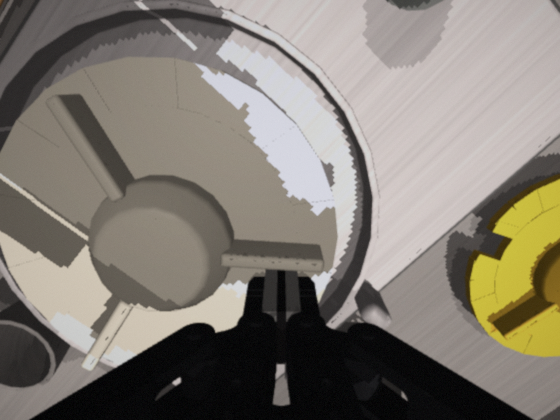

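View pics/s6c.png

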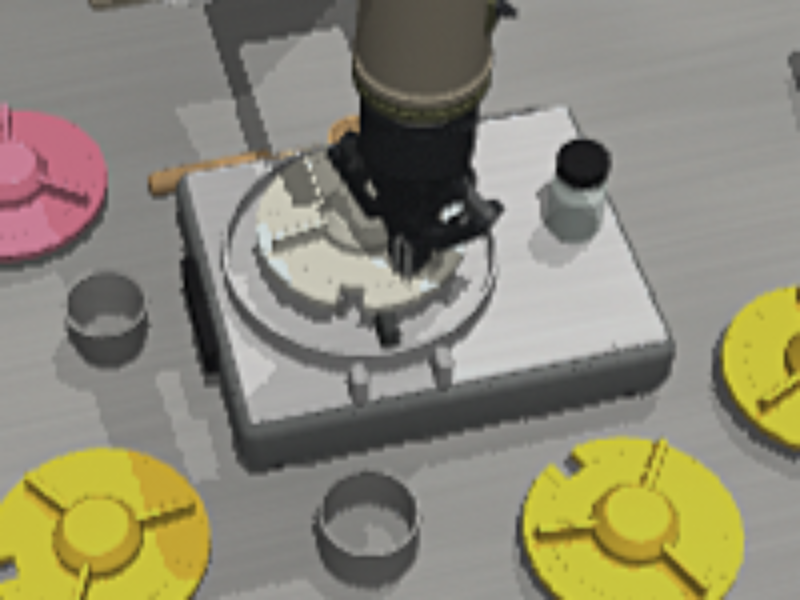

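In the scene view the notch at crop (350,298) is approaching the pin at (388,328), with about 17° left. I'll do 11° more, then measure.

```bash
python3 -m crank '[{"dx":0.0005,"dy":-0.0018,"dz":0,"yaw":-2},{"dx":0.0007,"dy":-0.0027,"dz":0,"yaw":-3},{"dx":0.0007,"dy":-0.0027,"dz":0,"yaw":-3},{"dx":0.0007,"dy":-0.0027,"dz":0,"yaw":-3},{"dx":0,"dy":0,"dz":0,"yaw":0},{"dx":0,"dy":0,"dz":0,"yaw":0}]'
python3 - <<'E'
from h import *
im=wim(); save(im,'w7'); o=r.observe(); print(o['eef_pos'],o['eef_rot'])
for n in ('top','scene'):
    im=r.get_image(n);save(im,n+'7')
    for k in ['notch','pin_top']:
        for d in r.spot_point(k,im)[:4]: print(n,k,np.round(d['point'],1),round(d['confidence'],2),world(im,d['point'],z=.115 if k=='notch' else .1055))
a=cv2.imread('pics/scene7.png')[180:240,240:320]; cv2.imwrite('pics/s7c.png',cv2.resize(a,(800,600),interpolation=cv2.INTER_CUBIC))
E
```

```text
t: 8.08
eef_pos: [0.5354, 0.0531, 0.1453]
eef_rot: [-180.0, 0.0, 52.5]
contact_force: [-0.9, 0.4, -0.1]
finger_gap: 0.002
[0.53539768 0.05307392 0.14527868] [-1.79998005e+02  6.29880181e-03  5.25283838e+01]
top notch [363.  175.1] 0.95 [ 0.62942893 -0.25201958  0.115     ]
top notch [361.6 301.2] 0.88 [ 0.28107115 -0.24075519  0.115     ]
top notch [227.3 165.9] 0.82 [0.65795387 0.12651265 0.115     ]
top notch [266.8 205. ] 0.8 [0.54773643 0.01721087 0.115     ]
scene notch [191.  271.8] 0.9 [ 0.70294488 -0.26438146  0.115     ]
scene notch [334.7 244.4] 0.79 [0.71871785 0.10621064 0.115     ]
scene notch [283.  202.2] 0.68 [0.55111885 0.01504279 0.115     ]
scene notch [405.5 240.7] 0.67 [0.7556083  0.28895189 0.115     ]
scene pin_top [283.5 202.6] 0.7 [0.54572583 0.01828169 0.1055    ]
```

View pics/s7c.png

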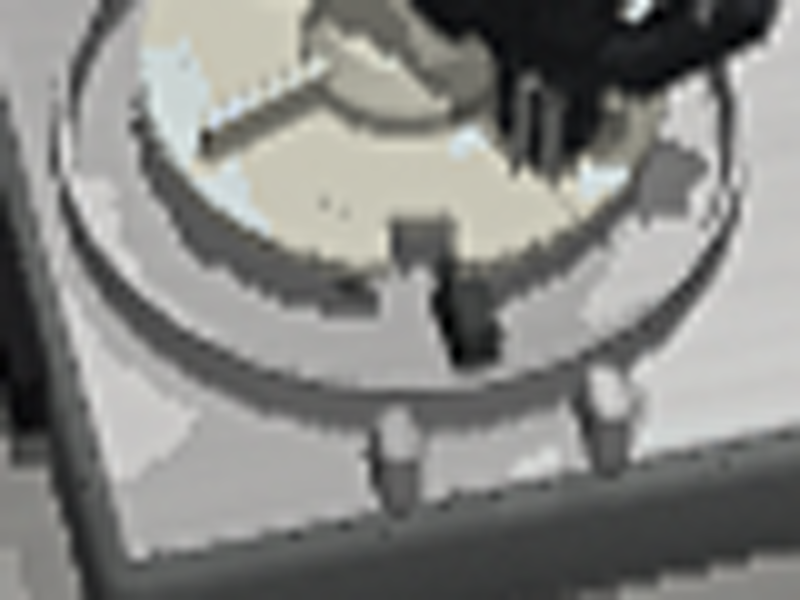

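View pics/w7.png

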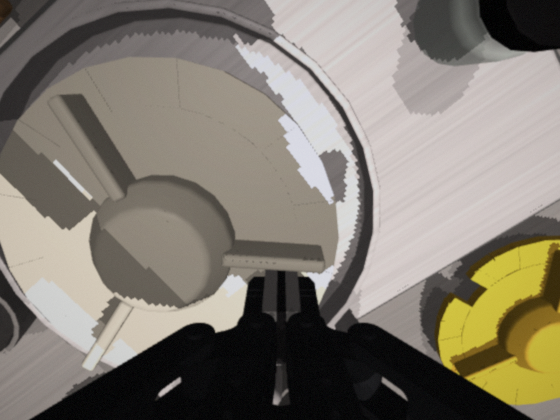

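Run:
```python
from h import *
s=r.get_image('scene')
C=np.array([.492,.0225])
for n,p,z in [('notch in',(421,218),.115),('notch inL',(392,220),.115),('notch inR',(452,218),.115),('pin front',(470,315),.1055),('lugL',(398,425),.097),('lugR',(607,383),.097)]:
    w=world(s,(240+p[0]/10-.45,180+p[1]/10-.45),z=z); q=w[:2]-C; print(n,w,np.hypot(*q),np.degrees(np.arctan2(q[1],q[0])))
t=r.get_image('top')
a=t['color'][180:240,226:306,::-1]; cv2.imwrite('pics/t7c.png',cv2.resize(a,(800,600),interpolation=cv2.INTER_CUBIC))
```

```text
notch in [0.54729098 0.01225403 0.115     ] 0.056232303239396854 -10.498389697216256
notch inL [0.5459183  0.00431163 0.115     ] 0.05690342610824906 -18.640898243912478
notch inR [0.54948328 0.02054367 0.115     ] 0.057516557179518285 -1.9491980747897675
pin front [0.57622204 0.01826285 0.1055    ] 0.0843285590579498 -2.8800783690720366
lugL [ 0.60110878 -0.00909466  0.097     ] 0.11359114268190368 -16.14944345465745
lugR [0.60217583 0.05010394 0.097     ] 0.1135812102581136 14.065595484845474
```

View pics/t7c.png

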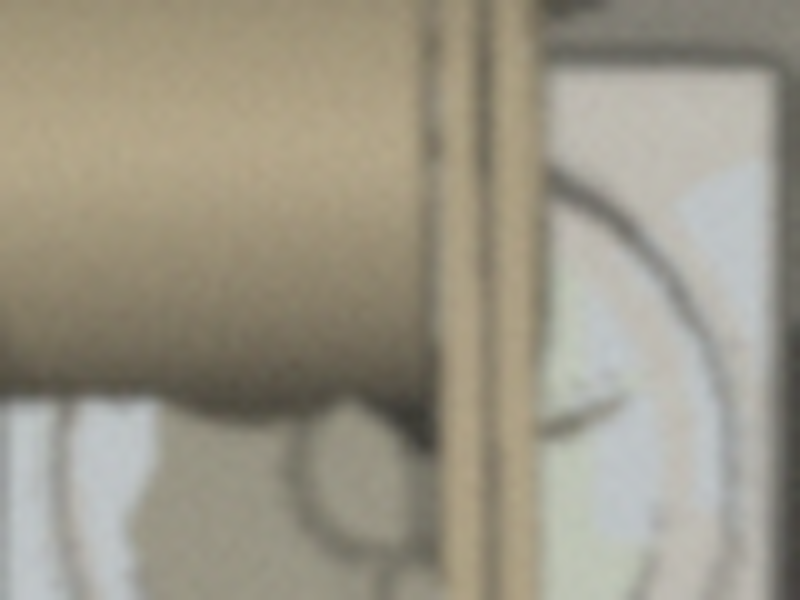

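The lugs put the machine yaw at about -1°. The notch is 6 to 8° short of the pin, so I'll push 6° more.

```bash
python3 -m crank '[{"dx":0.0005,"dy":-0.0018,"dz":0,"yaw":-2},{"dx":0.0005,"dy":-0.0018,"dz":0,"yaw":-2},{"dx":0.0005,"dy":-0.0018,"dz":0,"yaw":-2},{"dx":0,"dy":0,"dz":0,"yaw":0},{"dx":0,"dy":0,"dz":0,"yaw":0}]'
python3 - <<'E'
from h import *
im=wim(); save(im,'w8'); o=r.observe(); print(o['eef_pos'],o['eef_rot'])
im=r.get_image('scene');save(im,'scene8')
a=cv2.imread('pics/scene8.png')[180:240,240:320]; cv2.imwrite('pics/s8c.png',cv2.resize(a,(800,600),interpolation=cv2.INTER_CUBIC))
E
```

```text
t: 8.95
eef_pos: [0.5318, 0.0576, 0.1453]
eef_rot: [180.0, -0.0, 58.6]
contact_force: [-0.1, 0.8, -0.1]
finger_gap: -0.004
[0.53186311 0.05754859 0.14531079] [1.79999196e+02 2.07489161e-03 5.86039922e+01]
```

View pics/s8c.png

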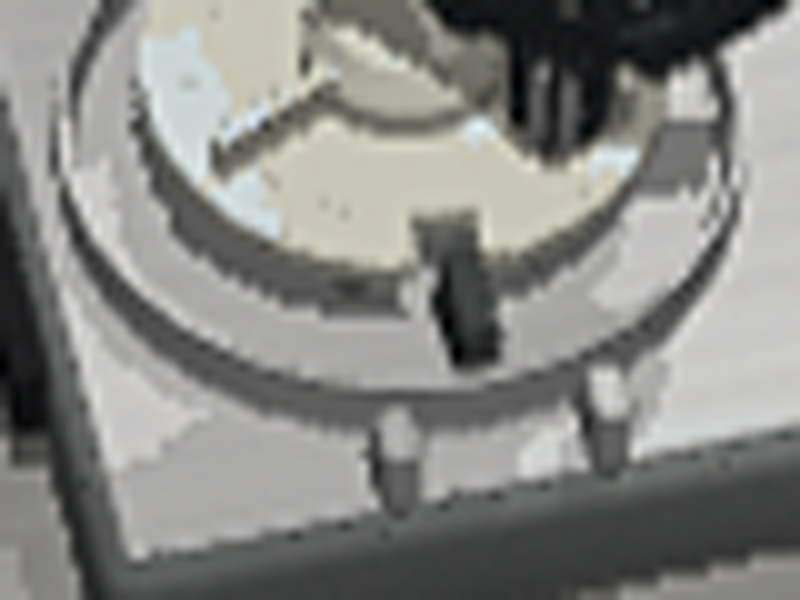

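Run:
```python
from h import *
s=r.get_image('scene')
C=np.array([.492,.0225])
for n,p,z in [('notch in',(444,215),.115),('notch inL',(414,217),.115),('notch inR',(476,214),.115),('notch outL',(432,270),.115),('notch outR',(492,265),.115),('pin R end top',(497,330),.1055),('pin L end',(445,340),.1055)]:
    w=world(s,(240+p[0]/10-.45,180+p[1]/10-.45),z=z); q=w[:2]-C; print(n,w,np.hypot(*q),np.degrees(np.arctan2(q[1],q[0])))
```

```text
notch in [0.54790174 0.01869578 0.115     ] 0.056031031711100195 -3.893080180434296
notch inL [0.54645725 0.0104783  0.115     ] 0.055768389227618884 -12.448663260752266
notch inR [0.54982773 0.02735756 0.115     ] 0.05803139413375137 4.8016028086038345
notch outL [0.56552163 0.0102146  0.115     ] 0.0745409990147536 -9.48643006139908
notch outR [0.5680717  0.02661224 0.115     ] 0.07618276643361534 3.0942529047428784
pin R end top [0.58306518 0.02398056 0.1055    ] 0.0910772124202151 0.9314484568208848
pin L end [0.58269852 0.00925656 0.1055    ] 0.09166029487549363 -8.307394819266927
```

View pics/w8.png

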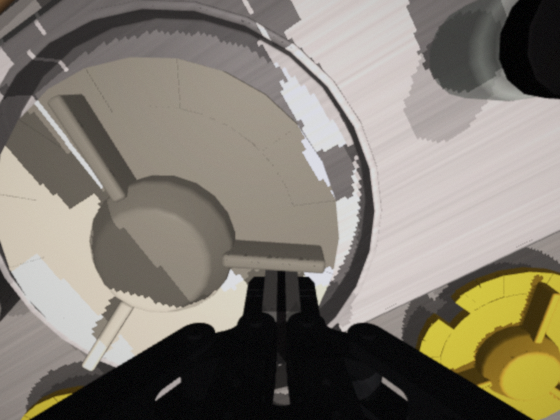

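The notch and pin now agree within about 1 mm laterally (notch mid y about 0.0187, pin about 0.0188). I'll back off the vane, rise, centre over the hub, and turn so the wrist camera can check the fit before pressing.

```bash
python3 -m crank '[{"dx":0,"dy":0.003,"dz":0,"yaw":0},{"dx":0,"dy":0.004,"dz":0,"yaw":0},{"dx":0,"dy":0,"dz":-0.015,"yaw":0},{"dx":0,"dy":0,"dz":-0.025,"yaw":0},{"dx":0,"dy":0,"dz":-0.025,"yaw":0},{"dx":-0.017,"dy":-0.0075,"dz":0,"yaw":0},{"dx":-0.017,"dy":-0.0075,"dz":0,"yaw":0},{"dx":-0.017,"dy":-0.008,"dz":0,"yaw":0}]'
python3 -m crank '[{"dx":0,"dy":0,"dz":0,"yaw":7},{"dx":0,"dy":0,"dz":0,"yaw":7},{"dx":0,"dy":0,"dz":0,"yaw":7},{"dx":0,"dy":0,"dz":0,"yaw":7},{"dx":0,"dy":0,"dz":0,"yaw":7},{"dx":0,"dy":0,"dz":0,"yaw":7},{"dx":0,"dy":0,"dz":0,"yaw":7},{"dx":0,"dy":0,"dz":0,"yaw":7}]'
python3 -m crank '[{"dx":0,"dy":0,"dz":0,"yaw":7},{"dx":0,"dy":0,"dz":0,"yaw":7},{"dx":0,"dy":0,"dz":0,"yaw":7},{"dx":0,"dy":0,"dz":0,"yaw":7},{"dx":0,"dy":0,"dz":0,"yaw":7},{"dx":0,"dy":0,"dz":0,"yaw":7},{"dx":0,"dy":0,"dz":0,"yaw":0},{"dx":0,"dy":0,"dz":0,"yaw":0}]'
python3 - <<'E'
from h import *
im=wim(); save(im,'w9'); s=r.get_image('scene'); save(s,'scene9')
o=r.observe(); print(o['eef_pos'],o['eef_rot'])
a=cv2.imread('pics/scene9.png')[160:235,230:330]; cv2.imwrite('pics/s9c.png',cv2.resize(a,(800,600),interpolation=cv2.INTER_CUBIC))
E
```

```text
t: 9.77
eef_pos: [0.4919, 0.0218, 0.2111]
eef_rot: [179.9, -0.0, 58.7]
contact_force: [-0.8, -0.6, 0.2]
finger_gap: 0.0
t: 10.43
eef_pos: [0.492, 0.0221, 0.2104]
eef_rot: [180.0, -0.0, 2.3]
contact_force: [0.4, -0.6, 0.7]
finger_gap: 0.0
t: 11.1
eef_pos: [0.4919, 0.0221, 0.2104]
eef_rot: [-180.0, -0.0, -39.1]
contact_force: [0.2, 1.1, -1.1]
finger_gap: -0.0
[0.49180144 0.02220959 0.21031773] [-1.79999319e+02 -3.37948753e-03 -3.91076554e+01]
```

View pics/w9.png

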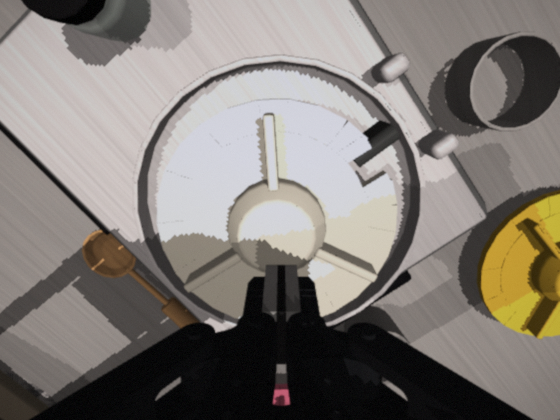

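View pics/s9c.png

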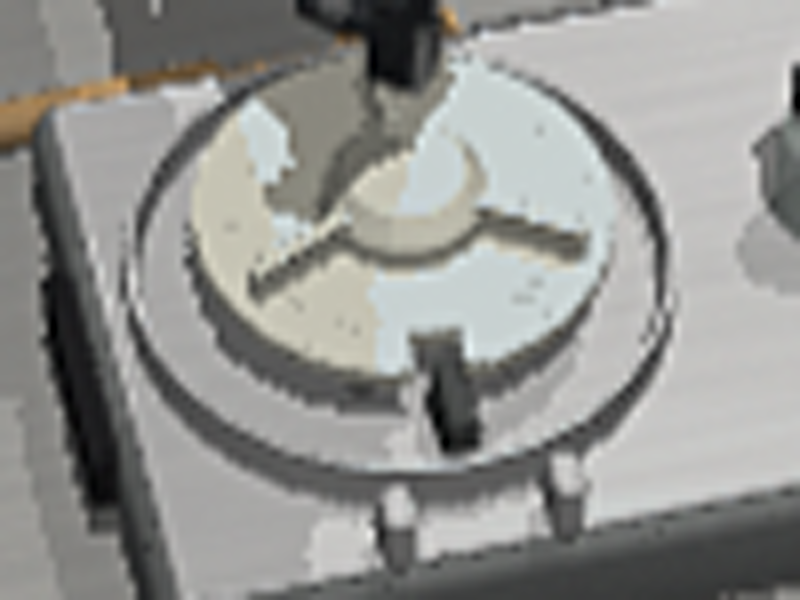

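Run:
```python
import cv2
a=cv2.imread('pics/w9.png')[110:200,335:455]; cv2.imwrite('pics/w9c.png',cv2.resize(a,(800,600),interpolation=cv2.INTER_CUBIC))
```

```text
(no output)
```

View pics/w9c.png

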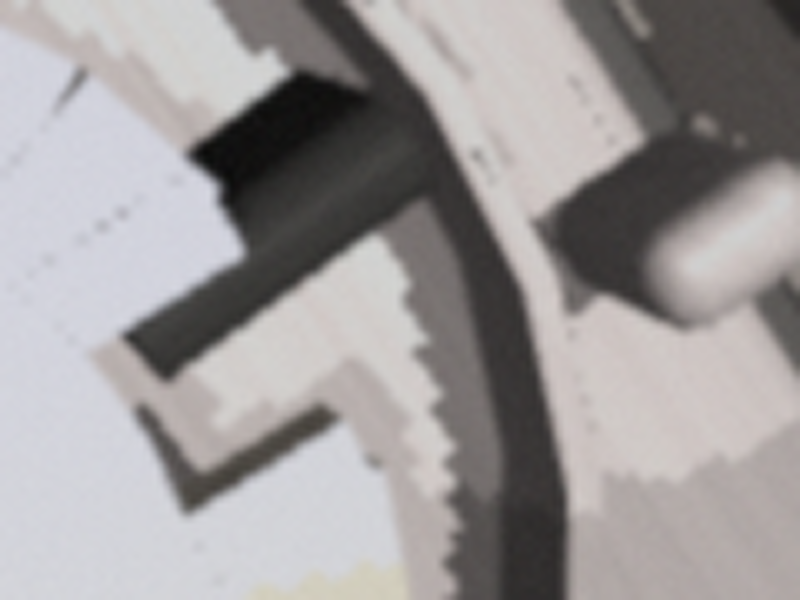

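Run:
```python
from h import *
im=wim()
for n,p,z in [('n +in',(95,350),.115),('n +out',(245,255),.115),('n -in',(187,512),.115),('n -out',(338,412),.115),('pin - in',(165,380),.103),('pin - out',(430,195),.103),('pin ridge?',(330,190),.1055),('pin + out',(300,72),.094),('lug-',(690,310),.097),]:
    q=(335+p[0]/6.667-.4,110+p[1]/6.667-.4); w=world(im,q,z=z); print(n,np.round(w,4),[round(x,4) for x in world(im,q,win=0)])
for n,p in [('lug+ ',(393,68)),('lug-',(440,145)),('hub',(273,220))]: print(n,world(im,p,z=.137 if n=='hub' else .095))
```

```text
n +in [0.5493 0.0271 0.115 ] [np.float64(0.5493), np.float64(0.0271), np.float64(0.1147)]
n +out [0.5644 0.0257 0.115 ] [np.float64(0.5642), np.float64(0.0262), np.float64(0.1168)]
n -in [0.5471 0.0098 0.115 ] [np.float64(0.5471), np.float64(0.0087), np.float64(0.1121)]
n -out [0.5629 0.0089 0.115 ] [np.float64(0.5661), np.float64(-0.0056), np.float64(0.0754)]
pin - in [0.5529 0.0173 0.103 ] [np.float64(0.5529), np.float64(0.0175), np.float64(0.1035)]
pin - out [0.5818 0.0161 0.103 ] [np.float64(0.5859), np.float64(0.0081), np.float64(0.0773)]
pin ridge? [0.5746 0.023  0.1055] [np.float64(0.5745), np.float64(0.0231), np.float64(0.1058)]
pin + out [0.58   0.0307 0.094 ] [np.float64(0.5829), np.float64(0.026), np.float64(0.0745)]
lug- [ 0.5961 -0.0106  0.097 ] [np.float64(0.5963), np.float64(-0.0111), np.float64(0.096)]
lug+  [0.60325083 0.0512502  0.095     ]
lug- [ 0.60118309 -0.00609427  0.095     ]
hub [0.4967956  0.03333357 0.137     ]
```

Run:
```python
from h import *
im=wim(); d=im['depth'];H,W=d.shape;v,u=np.mgrid[:H,:W]
P=np.stack([(u-im['cx'])/im['fx']*d,(v-im['cy'])/im['fy']*d,d],-1)
Wd=(P-im['t'])@im['R']
Wd[d==0]=0
m=(Wd[...,2]>.099)&(Wd[...,2]<.1085)&(Wd[...,0]>.545)&(Wd[...,0]<.59)&(Wd[...,1]>-.01)&(Wd[...,1]<.05)&(im['color'].max(-1)<90)
q=Wd[m]
for x in np.arange(.552,.588,.004):
    s=q[(q[:,0]>=x)&(q[:,0]<x+.004)]
    if len(s): print('%.3f n%d y %.4f..%.4f z %.4f y(zmax) %.4f'%(x,len(s),s[:,1].min(),s[:,1].max(),s[:,2].max(),s[s[:,2]>np.percentile(s[:,2],70),1].mean()))
m=(Wd[...,2]>.112)&(Wd[...,2]<.118)&(Wd[...,0]>.53)&(Wd[...,0]<.58)
for x in np.arange(.552,.566,.004):
    s=Wd[m&(Wd[...,0]>=x)&(Wd[...,0]<x+.004)&(abs(Wd[...,1]-.018)<.03)]; y=np.sort(s[:,1]); g=np.diff(y); i=g.argmax(); print(x,y[i],y[i+1],(y[i]+y[i+1])/2)
# disc centre from plate circle fit
m=(Wd[...,2]>.134)&(Wd[...,2]<.140)&(abs(Wd[...,0]-.49)<.04)&(abs(Wd[...,1]-.02)<.04)
print('hub',cv2.minEnclosingCircle(Wd[m][:,:2].astype(np.float32)))
# vane forward in image
```

```text
0.552 n45 y 0.0086..0.0232 z 0.1083 y(zmax) 0.0207
0.556 n52 y 0.0172..0.0233 z 0.1068 y(zmax) 0.0213
0.560 n51 y 0.0073..0.0231 z 0.1078 y(zmax) 0.0197
0.564 n77 y 0.0173..0.0270 z 0.1069 y(zmax) 0.0213
0.568 n115 y 0.0170..0.0271 z 0.1066 y(zmax) 0.0215
0.572 n118 y 0.0170..0.0268 z 0.1067 y(zmax) 0.0216
0.576 n119 y 0.0161..0.0269 z 0.1067 y(zmax) 0.0216
0.580 n85 y 0.0158..0.0267 z 0.1067 y(zmax) 0.0216
0.552 0.008982770980164353 0.026570306590465508 0.017776538785314933
0.556 0.008375346914564947 0.02638832651058363 0.01738183671257429
0.56 0.008563781239967422 0.025763948226836742 0.017163864733402083
0.5640000000000001 0.025700875256599028 0.02696158702205566 0.026331231139327345
hub ((0.4913387894630432, 0.02397935837507248), 0.024256322532892227)
```

The wrist depth is consistent in itself, with the pin 11 mm wide and the notch 17.5 mm. It puts the pin middle at y 0.0217 and the notch middle at 0.0175, so the disc is still about 3.7° short and the scene estimate was biased. I'll nudge it with the vane now at about -65°.

```bash
python3 -m crank '[{"dx":0.0115,"dy":0.0144,"dz":0,"yaw":0},{"dx":0.0115,"dy":0.0144,"dz":0,"yaw":0},{"dx":0.0113,"dy":0.0143,"dz":0,"yaw":0},{"dx":0,"dy":0,"dz":0,"yaw":6.5},{"dx":0,"dy":0,"dz":0.008,"yaw":6.5},{"dx":0,"dy":0,"dz":0.008,"yaw":6.5},{"dx":0,"dy":0,"dz":0.008,"yaw":6.5},{"dx":0,"dy":0,"dz":0,"yaw":0}]'
python3 -m crank '[{"dx":0,"dy":0,"dz":0,"yaw":0}]'
python3 - <<'E'
from h import *
im=wim(); save(im,'w10'); o=r.observe(); print(o['eef_pos'],o['eef_rot'])
p=o['eef_pos']-np.array([.492,.0225,0]); print(totool(p,o['eef_rot'][2]))
E
```

```text
t: 11.97
eef_pos: [0.4899, -0.0327, 0.1846]
eef_rot: [179.9, 0.1, -65.6]
contact_force: [-0.5, -0.5, 0.5]
finger_gap: 0.0
t: 12.05
eef_pos: [0.4905, -0.0327, 0.186]
eef_rot: [179.9, 0.0, -65.1]
contact_force: [0.1, -0.2, -0.1]
finger_gap: 0.001
[ 0.4909136 -0.0327365  0.1865288] [ 1.79997403e+02  2.58760126e-03 -6.50406669e+01]
[ 0.04961939  0.02429335 -0.1865288 ]
```

View pics/w10.png

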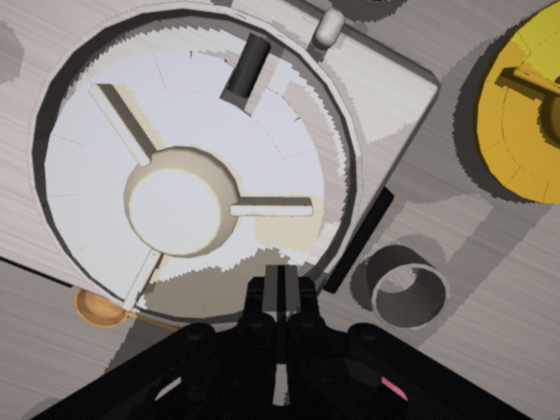

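```bash
python3 -m crank '[{"dx":0,"dy":0,"dz":0.015,"yaw":0},{"dx":0,"dy":0,"dz":0.015,"yaw":0},{"dx":0.001,"dy":0,"dz":0.011,"yaw":0},{"dx":0,"dy":-0.003,"dz":0,"yaw":0},{"dx":0,"dy":-0.003,"dz":0,"yaw":0},{"dx":0,"dy":-0.0025,"dz":0,"yaw":0},{"dx":0,"dy":0,"dz":0,"yaw":0}]'
python3 -m crank '[{"dx":0.0005,"dy":-0.0017,"dz":0,"yaw":-1.9},{"dx":0.0005,"dy":-0.0017,"dz":0,"yaw":-1.9},{"dx":0.0005,"dy":-0.0017,"dz":0,"yaw":-1.9},{"dx":0.0005,"dy":-0.0017,"dz":0,"yaw":-1.9},{"dx":0,"dy":0,"dz":0,"yaw":0},{"dx":0,"dy":0,"dz":0,"yaw":0}]'
cat > m.py <<'E'
from h import *
import sys
im=wim(); save(im,sys.argv[1]); o=r.observe(); print(o['eef_pos'],o['eef_rot'])
p=o['eef_pos']-np.array([.492,.0225,0]); print(totool(p,o['eef_rot'][2]))
d=im['depth'];H,W=d.shape;v,u=np.mgrid[:H,:W]
P=np.stack([(u-im['cx'])/im['fx']*d,(v-im['cy'])/im['fy']*d,d],-1)
Wd=(P-im['t'])@im['R']; Wd[d==0]=0
m=(Wd[...,2]>.099)&(Wd[...,2]<.1085)&(abs(Wd[...,1]-.02)<.015)&(im['color'].max(-1)<90)
q=Wd[m]
for x in np.arange(.552,.588,.006):
    s=q[(q[:,0]>=x)&(q[:,0]<x+.006)]
    if len(s): print('pin %.3f n%d y %.4f..%.4f zmax %.4f'%(x,len(s),s[:,1].min(),s[:,1].max(),s[:,2].max()))
m=(Wd[...,2]>.102)&(Wd[...,2]<.118)&(im['color'].max(-1)>110)
for x in np.arange(.552,.566,.004):
    s=Wd[m&(Wd[...,0]>=x)&(Wd[...,0]<x+.004)&(abs(Wd[...,1]-.018)<.03)]; y=np.sort(s[:,1]); g=np.diff(y); i=g.argmax(); print('notch %.3f'%x,y[i],y[i+1],(y[i]+y[i+1])/2)
E
python3 m.py w11
```

```text
t: 12.68
eef_pos: [0.5003, -0.03, 0.1465]
eef_rot: [-179.9, -0.1, -65.3]
contact_force: [-0.2, 0.5, 0.3]
finger_gap: 0.001
t: 13.18
eef_pos: [0.5065, -0.0287, 0.146]
eef_rot: [-179.9, -0.0, -57.8]
contact_force: [-0.5, 0.1, 0.1]
finger_gap: -0.001
[ 0.50629618 -0.02871938  0.14584048] [-1.79964648e+02 -2.75465592e-02 -5.77702618e+01]
[ 0.05095169  0.01522271 -0.14584048]
pin 0.552 n311 y 0.0163..0.0338 zmax 0.1084
pin 0.558 n360 y 0.0162..0.0339 zmax 0.1084
pin 0.564 n373 y 0.0161..0.0266 zmax 0.1074
pin 0.570 n381 y 0.0160..0.0265 zmax 0.1068
pin 0.576 n396 y 0.0157..0.0265 zmax 0.1070
pin 0.582 n54 y 0.0159..0.0265 zmax 0.1061
notch 0.552 0.015765911949820532 0.026207606705070163 0.02098675932744535
notch 0.556 0.015760899107855816 0.03373052579473111 0.024745712451293464
notch 0.560 0.015809637923525736 0.033643072841950304 0.02472635538273802
notch 0.564 0.015868502916212796 0.0337470146615088 0.024807758788860795
```

View pics/w11.png

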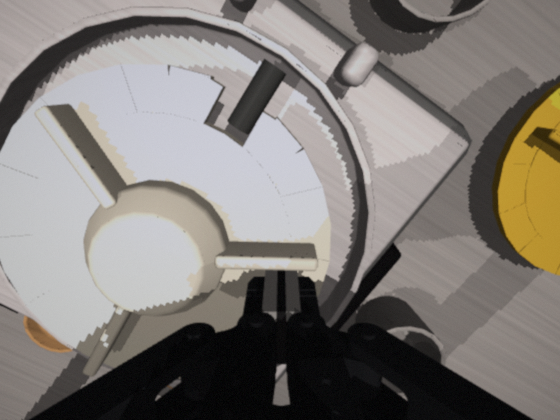

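Overshot by about 3.5 mm: the notch middle is at y 0.0248 and the pin middle at 0.0213. I'll hop over the vane and push back lightly from its other side.

```bash
python3 -m crank '[{"dx":0,"dy":0.002,"dz":0,"yaw":0},{"dx":0,"dy":0,"dz":-0.012,"yaw":0},{"dx":0,"dy":0,"dz":-0.013,"yaw":0},{"dx":0,"dy":-0.012,"dz":0,"yaw":0},{"dx":0,"dy":-0.014,"dz":0,"yaw":0},{"dx":0,"dy":-0.012,"dz":0,"yaw":0},{"dx":0,"dy":0,"dz":0,"yaw":0},{"dx":0,"dy":0,"dz":0,"yaw":0}]'
python3 -m crank '[{"dx":0,"dy":0,"dz":0.013,"yaw":0},{"dx":0,"dy":0,"dz":0.012,"yaw":0},{"dx":0,"dy":0,"dz":0,"yaw":0},{"dx":0,"dy":0.002,"dz":0,"yaw":0},{"dx":0,"dy":0.0025,"dz":0,"yaw":0},{"dx":0,"dy":0,"dz":0,"yaw":0},{"dx":0,"dy":0,"dz":0,"yaw":0}]'
python3 m.py w12
```

```text
t: 13.9
eef_pos: [0.5366, -0.0094, 0.171]
eef_rot: [-180.0, -0.0, -57.7]
contact_force: [0.5, -0.5, 1.0]
finger_gap: -0.004
t: 14.48
eef_pos: [0.5328, -0.0121, 0.1458]
eef_rot: [-180.0, -0.0, -57.7]
contact_force: [-1.1, -0.4, -0.1]
finger_gap: 0.005
[ 0.53287963 -0.01207702  0.14586808] [-1.79954428e+02 -3.43295313e-02 -5.77396172e+01]
[ 0.05105963 -0.01611299 -0.14586808]
pin 0.552 n257 y 0.0156..0.0272 zmax 0.1084
pin 0.558 n304 y 0.0157..0.0272 zmax 0.1085
pin 0.564 n318 y 0.0098..0.0270 zmax 0.1074
pin 0.570 n322 y 0.0162..0.0269 zmax 0.1067
pin 0.576 n325 y 0.0163..0.0268 zmax 0.1070
pin 0.582 n78 y 0.0164..0.0264 zmax 0.1060
notch 0.552 0.024265890837729974 0.03369927335685085 0.02898258209729041
notch 0.556 0.015861381555604445 0.03376519064743302 0.02481328610151873
notch 0.560 0.01591542731388362 0.03381288498606815 0.024864156149975884
notch 0.564 0.015994980315194786 0.03387190819280844 0.024933444254001614
```

View pics/w12.png

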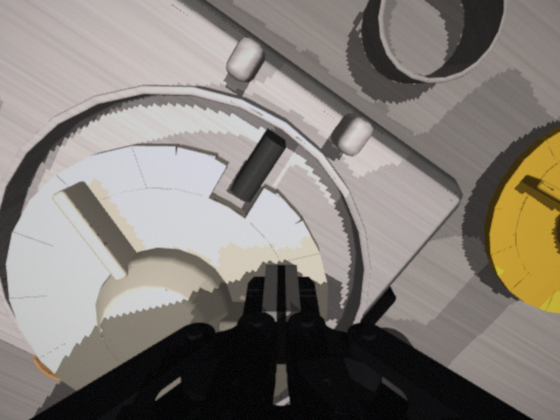

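```bash
python3 -m crank '[{"dx":0,"dy":0.0015,"dz":0,"yaw":0},{"dx":0,"dy":0.0015,"dz":0,"yaw":0},{"dx":0,"dy":0,"dz":0,"yaw":0},{"dx":0,"dy":0,"dz":0,"yaw":0}]'
python3 m.py w13
```

```text
t: 14.87
eef_pos: [0.5301, -0.0136, 0.1454]
eef_rot: [-180.0, -0.0, -57.7]
contact_force: [-0.3, 0.1, 0.3]
finger_gap: -0.002
[ 0.53008951 -0.01352064  0.14536571] [-1.79994629e+02 -4.06352750e-03 -5.77226472e+01]
[ 0.05079497 -0.01296798 -0.14536571]
pin 0.552 n272 y 0.0150..0.0272 zmax 0.1077
pin 0.558 n309 y 0.0150..0.0271 zmax 0.1077
pin 0.564 n311 y 0.0165..0.0271 zmax 0.1065
pin 0.570 n328 y 0.0163..0.0269 zmax 0.1077
pin 0.576 n336 y 0.0161..0.0268 zmax 0.1081
pin 0.582 n77 y 0.0164..0.0267 zmax 0.1060
notch 0.552 0.015187701215767624 0.033094962282243165 0.024141331749005394
notch 0.556 0.015191645869019974 0.03311604506245943 0.024153845465739704
notch 0.560 0.015240846998253232 0.03310471332453795 0.024172780161395593
notch 0.564 0.015210662485337778 0.03313554703639656 0.02417310476086717
```

Contact is made and the notch has moved 0.7 mm. About 2.6 mm more is needed at the notch, so about 2 mm at the finger.

```bash
python3 -m crank '[{"dx":0,"dy":0.001,"dz":0,"yaw":0},{"dx":0,"dy":0.001,"dz":0,"yaw":0},{"dx":0,"dy":0,"dz":0,"yaw":0},{"dx":0,"dy":0,"dz":0,"yaw":0}]'
python3 m.py w14
```

```text
t: 15.25
eef_pos: [0.5284, -0.0146, 0.1453]
eef_rot: [-180.0, -0.0, -57.7]
contact_force: [0.2, -0.0, 0.6]
finger_gap: 0.003
[ 0.52836677 -0.01460361  0.14529423] [ 1.79998474e+02 -5.40764312e-04 -5.77233762e+01]
[ 0.05079048 -0.01093376 -0.14529423]
pin 0.552 n267 y 0.0129..0.0273 zmax 0.1085
pin 0.558 n311 y 0.0130..0.0272 zmax 0.1084
pin 0.564 n319 y 0.0163..0.0270 zmax 0.1071
pin 0.570 n331 y 0.0161..0.0268 zmax 0.1067
pin 0.576 n340 y 0.0161..0.0268 zmax 0.1066
pin 0.582 n78 y 0.0162..0.0266 zmax 0.1062
notch 0.552 0.01814972732077202 0.03108768152934704 0.02461870442505953
notch 0.556 0.012982153988766378 0.03099543751145732 0.02198879575011185
notch 0.560 0.016312927156833704 0.030893951014895053 0.02360343908586438
notch 0.564 0.012734975154088694 0.030874387380328532 0.021804681267208612
```

View pics/w14.png

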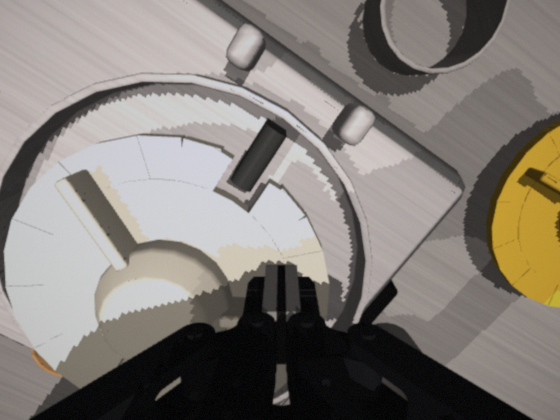

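The notch spans 0.0129–0.0309 and the pin 0.0162–0.0269, so the middles agree within 0.4 mm. I'll back off, rise and go over the hub.

```bash
python3 -m crank '[{"dx":0,"dy":-0.002,"dz":0,"yaw":0},{"dx":0,"dy":-0.003,"dz":0,"yaw":0},{"dx":0,"dy":0,"dz":-0.017,"yaw":0},{"dx":0,"dy":0,"dz":-0.018,"yaw":0},{"dx":-0.017,"dy":0.0053,"dz":0,"yaw":0},{"dx":-0.017,"dy":0.0053,"dz":0,"yaw":0},{"dx":-0.017,"dy":0.0053,"dz":0,"yaw":0},{"dx":0,"dy":0,"dz":0,"yaw":0}]'
python3 -m crank '[{"dx":0,"dy":0,"dz":0,"yaw":0}]'
python3 m.py w15
```

```text
t: 15.97
eef_pos: [0.4903, 0.0244, 0.1801]
eef_rot: [180.0, 0.1, -57.7]
contact_force: [-0.7, 1.2, 0.2]
finger_gap: 0.002
t: 16.05
eef_pos: [0.4919, 0.0232, 0.1804]
eef_rot: [-180.0, -0.0, -57.7]
contact_force: [0.3, -0.6, -0.2]
finger_gap: 0.002
[0.49228124 0.02279363 0.18046899] [-1.79975282e+02 -3.33653472e-02 -5.76833827e+01]
[-9.78024643e-05 -3.94648313e-04 -1.80468994e-01]
pin 0.552 n194 y 0.0131..0.0274 zmax 0.1080
pin 0.558 n232 y 0.0128..0.0273 zmax 0.1082
pin 0.564 n244 y 0.0168..0.0273 zmax 0.1069
pin 0.570 n250 y 0.0166..0.0270 zmax 0.1066
pin 0.576 n255 y 0.0162..0.0268 zmax 0.1072
pin 0.582 n36 y 0.0160..0.0266 zmax 0.1059
notch 0.552 0.023295003574184944 0.031161297678549787 0.027228150626367367
notch 0.556 0.0167964693905603 0.030901265909081762 0.023848867649821033
notch 0.560 0.01325305281305255 0.030798195060681374 0.02202562393686696
notch 0.564 0.016597614581301073 0.031089210612973674 0.023843412597137376
```

View pics/w15.png

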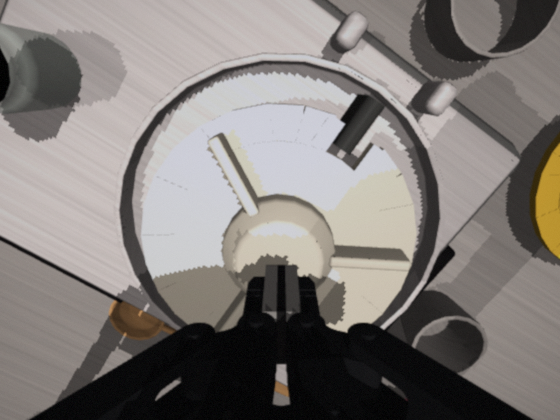

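Still aligned, and the fingertips are centred over the hub. Pressing now.

```bash
python3 -m crank '[{"dx":0,"dy":0,"dz":0.008,"yaw":0},{"dx":0,"dy":0,"dz":0.007,"yaw":0},{"dx":0,"dy":0,"dz":0.002,"yaw":0},{"dx":0,"dy":0,"dz":0.002,"yaw":0},{"dx":0,"dy":0,"dz":0.002,"yaw":0}]'
python3 -m crank '[{"dx":0,"dy":0,"dz":0.002,"yaw":0},{"dx":0,"dy":0,"dz":0.002,"yaw":0},{"dx":0,"dy":0,"dz":0,"yaw":0}]'
```

```text
t: 16.52
eef_pos: [0.4918, 0.0224, 0.1593]
eef_rot: [179.9, 0.0, -57.7]
contact_force: [-4.2, -1.6, 7.5]
finger_gap: -0.002
t: 16.77
eef_pos: [0.4917, 0.0224, 0.1551]
eef_rot: [179.9, 0.0, -57.7]
contact_force: [-2.4, -1.1, 5.1]
finger_gap: 0.001
```

```bash
python3 -m crank '[{"dx":0,"dy":0,"dz":0.0015,"yaw":0},{"dx":0,"dy":0,"dz":0.0015,"yaw":0},{"dx":0,"dy":0,"dz":0,"yaw":0}]'
python3 -m crank '[{"dx":0,"dy":0,"dz":0.0015,"yaw":0},{"dx":0,"dy":0,"dz":0,"yaw":0}]'
```

```text
t: 17.02
eef_pos: [0.4918, 0.0223, 0.1523]
eef_rot: [179.9, 0.0, -57.7]
contact_force: [-4.0, -1.4, 5.6]
finger_gap: 0.003
t: 17.18
eef_pos: [0.4919, 0.0223, 0.152]
eef_rot: [179.9, 0.0, -57.7]
contact_force: [-9.1, -0.4, 17.4]
finger_gap: 0.004
```

It bottomed out at TCP 0.152, so the hub top is at 0.127 as predicted, with the force rising. One firmer press, then check before leaving.

```bash
python3 -m crank '[{"dx":0,"dy":0,"dz":0.001,"yaw":0},{"dx":0,"dy":0,"dz":0.0005,"yaw":0},{"dx":0,"dy":0,"dz":0,"yaw":0}]'
python3 -m crank '[{"dx":0,"dy":0,"dz":-0.003,"yaw":0},{"dx":0,"dy":0,"dz":-0.005,"yaw":0},{"dx":0,"dy":0,"dz":-0.02,"yaw":0},{"dx":0,"dy":0,"dz":-0.03,"yaw":0},{"dx":0,"dy":0,"dz":-0.03,"yaw":0},{"dx":0,"dy":0,"dz":0,"yaw":0},{"dx":0,"dy":0,"dz":0,"yaw":0}]'
python3 - <<'E'
from h import *
im=wim(); save(im,'w16')
d=im['depth'];H,W=d.shape;v,u=np.mgrid[:H,:W]
P=np.stack([(u-im['cx'])/im['fx']*d,(v-im['cy'])/im['fy']*d,d],-1)
Wd=(P-im['t'])@im['R']
rr=np.hypot(Wd[...,0]-.492,Wd[...,1]-.0225); ang=np.degrees(np.arctan2(Wd[...,1]-.0225,Wd[...,0]-.492))
for a in range(-180,180,45):
    m=(d>0)&(rr>.036)&(rr<.07)&(ang>a)&(ang<a+45)&(Wd[...,2]<.13)&(Wd[...,2]>.09)
    if m.sum()>20: print(a,m.sum(),np.median(Wd[m][:,2]))
m=(d>0)&(rr<.018)&(Wd[...,2]<.15); print('hub',m.sum(),np.median(Wd[m][:,2]))
s=r.get_image('scene'); save(s,'scene16'); a=cv2.imread('pics/scene16.png')[130:280,190:390]; cv2.imwrite('pics/s16c.png',cv2.resize(a,(800,600),interpolation=cv2.INTER_CUBIC))
E
```

```text
t: 17.43
eef_pos: [0.492, 0.0223, 0.1519]
eef_rot: [180.0, -0.0, -57.7]
contact_force: [-15.5, 0.1, 28.2]
finger_gap: -0.005
t: 18.02
eef_pos: [0.4934, 0.0225, 0.2393]
eef_rot: [-179.8, -0.1, -57.7]
contact_force: [-0.7, 0.1, 0.1]
finger_gap: -0.001
-180 934 0.10482344889285183
-135 1907 0.10464630936678405
-90 2374 0.10491737075975106
-45 2691 0.10464106405533025
0 2962 0.10462567661294297
45 2985 0.10479352593558092
90 2584 0.10461971620364847
135 2384 0.10480613078622278
hub 2089 0.12676841322262913
```

View pics/w16.png

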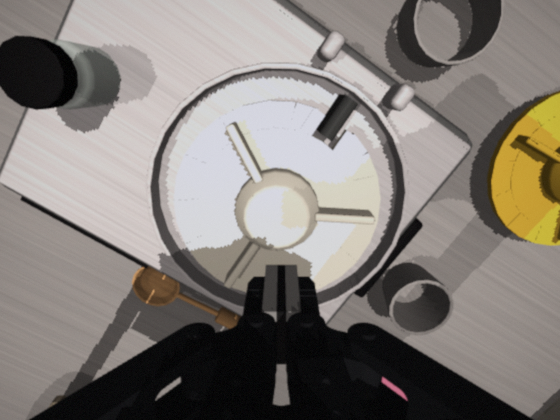

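View pics/s16c.png

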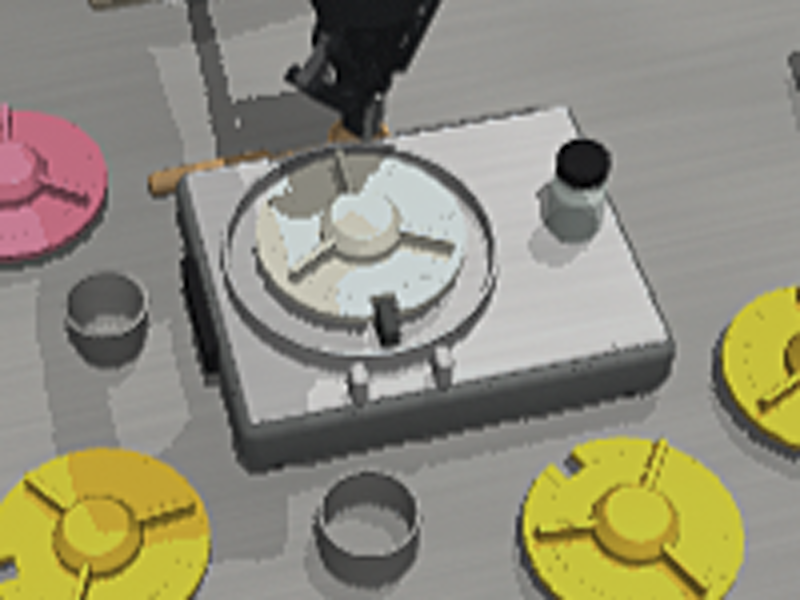

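The pin stands in the notch at wrist (338,118). The plate top is level at 0.1047 and the hub top is at 0.1268, against 0.105 and 0.127 for fully home. The hand is clear and the bystanders look unmoved, so I'm handing in.

```bash
python3 -m crank '[{"dx":0,"dy":0,"dz":-0.02,"yaw":0},{"dx":0,"dy":0,"dz":0,"yaw":0},{"dx":0,"dy":0,"dz":0,"yaw":0},{"dx":0,"dy":0,"dz":0,"yaw":0}]'; python3 -c "
from rig import r
print(r.hand_in())"
```

```text
t: 18.45
eef_pos: [0.4915, 0.0227, 0.2558]
eef_rot: [179.9, 0.1, -57.7]
contact_force: [0.0, -0.9, 0.0]
finger_gap: -0.0
the job is handed in; nothing more can be done
None
```

The ejector disc is fully home on the drive pin and the hand is clear; I handed the job in at about 18.5 s of the 54 s allowed.

- **Turning:** I pushed the disc about 108° counter-clockwise against its vanes with the shut fingertips. The first alignment check used the scene camera and read as aligned. The wrist depth then showed the notch about 4 mm short of the pin. My correction overshot by about 3.5 mm, so I pushed it back from the vane's other side until the middles agreed to about 0.4 mm.
- **Pressing:** Pressing the hub, the disc slid down at about 5–8 N and stopped hard at the expected height. The final press was about 28 N vertical, 32 N including sideways force.
- **Last checks:** The plate top is level all round at 104.6–104.9 mm (expected 105). The hub top is at 126.8 mm (expected 127), and the pin stands in the notch.
- **Bystanders:** The jar, cup, ring and spoon look unmoved in the last pictures. I did not look at the trays again; the arm's path stayed well away from them.

My first move commands were refused because every row needs all four keys. Nothing moved because of that.

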